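Stack the specimen cases on the optics bench

TASK

Take the amber jar off the lid of the green-lidded case and stand it upright on the cork mat. Then stack the specimen cases squarely on the green one where it stands: first the blue-lidded case from the sloping stand, then the yellow-lidded case on top, each flat and with its edges flush with the case below. Set things down rather than drop them, let go, and leave everything else on the bench alone.

Things in the scene. Friction and masses are not known exactly. Their poses are not given: they have to be found in the camera images.
- case_green: closed specimen case, white box with a green lid, 110 (x) x 60 (y) x 36 (z) mm, about 0.5 kg, loose, flat on the bench; the bottom of the column. Origin: centre of its underside; x along its length, z up through the lid
- jar: closed amber jar with a white screw cap, 44 mm diameter, 72 mm tall, about 0.12 kg; starts upright on the green lid, up to 25 mm from its middle. Origin: centre of its underside; z up through the cap
- mat: square cork mat fixed to the bench, 100 x 100 x 4 mm. Origin: centre of its underside; x and y along its sides
- stand: fixed aluminium sloping stand, 136 mm long (x) and 90 mm wide (y), on a black foot. The slope faces its -x side: it rises towards +x at 0.5 rad (28.6 degrees); its surface is 50 mm above the origin at the middle. A lip 12 mm high and 6 mm thick runs along the lower edge. It stands with its -x side, the low edge, away from the robot. Origin: on the bench under its middle; z up
- case_blue: closed specimen case, white box with a blue lid, 110 (x) x 60 (y) x 44 (z) mm, about 0.35 kg; starts lying on the sloping stand, its lower end against the lip, so its z axis leans 0.5 rad towards the stand's -x. Origin: centre of its underside; x along its length, z out through the lid
- case_yellow: closed specimen case, white box with a yellow lid, 110 (x) x 60 (y) x 32 (z) mm, about 0.25 kg; starts flat on the bench. Origin: centre of its underside; x along its length, z up through the lid
- vial_a: clear vial with a white cap, 28 mm diameter, 58 mm tall, standing; not to be disturbed. Origin: centre of its underside
- vial_b: clear vial with a white cap, 28 mm diameter, 58 mm tall, standing; not to be disturbed. Origin: centre of its underside
- pot: yellow-green lidded pot, 84 mm diameter, 60 mm tall; not to be disturbed. Origin: centre of its underside
- block: clear plastic cube, 50 mm; not to be disturbed. Origin: centre of its underside
- foam: white foam pinning block, 90 x 70 x 28 mm; not to be disturbed. Origin: centre of its underside
- glue: grey squeeze bottle with a blue cap, 32 mm diameter, 95 mm tall, standing at the back; not to be disturbed. Origin: centre of its underside

How it is judged:
By the outcome, as a careful person would: the job done as asked, in the order asked, and still so for the second after the job is handed in, with the robot touching nothing.
It also fails if it takes over 67 s, if anything falls off the work surface, if the arm or the gripper's body presses on something with over 40 N, if the wrist force passes 120 N, or if a joint passes its speed limit or range.

ROBOT

A 6-joint arm with a two-finger parallel gripper is mounted at the origin on the work surface. World frame = base frame: x ahead of the robot, y to its left, z up, the work surface at z = 0. Lengths are in m, angles in rad, forces in N, time in s.
With the tool pointing down it reaches from about 0.275 to 0.975 m from the base axis. Payload 8.4 kg.
Tool frame: the origin (TCP) lies at the centre of the arm's flange, where the gripper is bolted on; the fingertips stand 190 mm ahead of it and the grasp point (between the pads) lies 171 mm ahead of it; y points along the fingers, z is the direction in which the jaws open and shut, and the axes are right-handed (so a half turn about y gives the same grasp; the last joint's range is limited). The gripper opens to 92 mm and grips with 3 to 60 N. Pads are 20 mm wide; open, the fingers measure 128 mm over their backs; the gripper's body (75 mm by 189 mm) begins 69 mm behind the grasp point.
Start: joints at [-1.127, 0.353, 1.633, -0, 1.155, -0.002], TCP at [0.269, -0.564, 0.405] pointing down, gripper open.
Joint ranges: [-2.63, 2.63], [-0.92, 2.1], [0.06, 2.66], [-1.3, 4.44], [0, 2.69], [-3.02, 3.02]. Speed limits (rad/s): [2.22, 2.22, 2.79, 3.14, 3.14, 3.14].

INTERFACE

Orientations are given as a unit quaternion [x, y, z, w].
In Python, from workcell import sense, snapshot, close_job gives the robot as it stands.
- The arm moves only by the tool step_arm, never from a script. Its argument "commands" is a list of rows, each a list of 5 numbers: the shift along the world's x, y, z in units of 40 mm (1.0 is 40 mm), then the turn about the world's z in units of 6 degrees (1.0 is 6 degrees), then the opening, from 0 (shut) to 1 (fully open). A call has 1 to 8 rows; each row is the pose to reach, as a shift and turn from the pose commanded when the call began; what a row does not reach only later rows make up. A row lasts 1/12 s, in which the tool goes at most 41.7 mm and 7.16 degrees, less where a joint would pass 70% of its speed; a pose out of reach is approached as far as the arm can. A call with a gripper value outside its range is refused whole. The fingers move at their own pace and stop on an object; "force" is the grip in N (left out, the last holds). Time passes only in rows, so rows that repeat a pose let the fingers close. It gives the time, the measured TCP pose, the force and the opening at its end, in the units of the state.
- sense(): the state, without advancing time (a new reading comes with each control period).
- snapshot(name): name is "scene" or "top"; returns a dict with "frame" (480x640x3 uint8, red, green, blue), "z_map" (480x640 float32, m along the optical axis (not along the pixel's ray), 0 where there is no reading), "fx", "fy", "cx", "cy" (pixels), "cam_to_world" (4x4, takes a point from camera to world coordinates). Camera axes: x right, y down, z forward; pixel columns grow to the right and rows downward; lengths in m; the calibration is good to about 2 mm. A picture is of the moment at which its call begins.
- close_job(): hands the job in, once; it reports no verdict.
The state is a dict: "time": time; "joints": joint angles; "dq": joint speeds; "tau": joint torques, N m; "eef_pos": TCP position; "tcp_rot": TCP orientation; "wrist_force": force on the tool from outside, world axes, zero at the start; "ft_torque": the same for the moment, N m; "opening": finger opening in m.
Only numpy, scipy, OpenCV 4.12 (cv2) and the standard library are available. Lean on these libraries where they do the work, as an engineer would, in place of code of your own. Each camera call takes 0.05 s, during which the arm holds its last target. There are 200 camera calls.

## Working session

There is one attempt and no reset: what is moved stays moved. The work goes in short steps, Python scripts to look and compute and a tool call to move; the robot and the scene stay as the last step left them, time stands still between calls to the robot, and variables do not carry over. Pictures are saved under pics/ and viewed, about 8 in all and at most 12, crops included, and the job is handed in when it is done.

Besides the shell and the picture viewer there is one more tool, called after "Request:" as name(argument=value, ...) on one line, values as JSON. step_arm: Moves the arm, as the interface text tells. Its arguments: {"type":"object","properties":{"commands":{"type":"array","items":{"type":"array","items":{"type":"number"}}},"force":{"type":"number"}},"required":["commands"]}

```bash
mkdir -p pics; ls
cat > h.py <<'E'
import numpy as np, cv2
from workcell import sense, snapshot, close_job
def snap(n,name=None):
    s=snapshot(n)
    if name: cv2.imwrite('pics/'+name+'.png',s['frame'][:,:,::-1])
    z=s['z_map']; v,u=np.mgrid[:480,:640]
    P=np.stack([(u-s['cx'])/s['fx']*z,(v-s['cy'])/s['fy']*z,z],-1)
    T=np.array(s['cam_to_world']); s['W']=P@T[:3,:3].T+T[:3,3]; s['W'][z==0]=np.nan
    s['T']=T; s['hsv']=cv2.cvtColor(s['frame'],cv2.COLOR_RGB2HSV)
    return s
def ray(s,u,v,h):
    T=s['T']; d=T[:3,:3]@np.array([(u-s['cx'])/s['fx'],(v-s['cy'])/s['fy'],1]); o=T[:3,3]
    return o+d*(h-o[2])/d[2]
E
python3 - <<'E'
from h import *
print(sense())
a=snap('scene','s1');b=snap('top','t1')
for s in(a,b): print(s['T'].round(3),s['fx'],s['cx'],s['cy'])
E
```

```text
pics
{'time': 0.0, 'joints': array([-1.12736751e+00,  3.53639469e-01,  1.63413022e+00,  4.68456989e-06,
        1.15516336e+00, -2.42933234e-03]), 'dq': array([-0.00038642,  0.00111787,  0.00047001,  0.00106215, -0.00021835,
       -0.00188972]), 'tau': array([-2.79702526e-04, -5.93852341e+01, -3.34212112e+01,  6.97081466e-02,
        2.34404515e-02, -9.80205937e-05]), 'eef_pos': array([ 0.26940634, -0.56370194,  0.4039706 ]), 'tcp_rot': array([-0.15643371,  0.69007151, -0.68914599,  0.15622937]), 'wrist_force': array([-0.33422705, -0.13594785,  0.210895  ]), 'ft_torque': array([-0.01359264, -0.04927153,  0.00323945]), 'opening': 0.09195444264341773}
[[-0.785  0.5   -0.365  1.051]
 [ 0.619  0.647 -0.445  0.452]
 [ 0.014 -0.575 -0.818  1.083]
 [ 0.     0.     0.     1.   ]] 556.7859271491877 322.69069548495196 239.55314126709698
[[-0.023 -0.997  0.067  0.542]
 [-1.     0.022 -0.021 -0.077]
 [ 0.02  -0.067 -0.998  1.101]
 [ 0.     0.     0.     1.   ]] 512.6194165417938 318.10759824133464 240.0385808225016
```

View pics/s1.png

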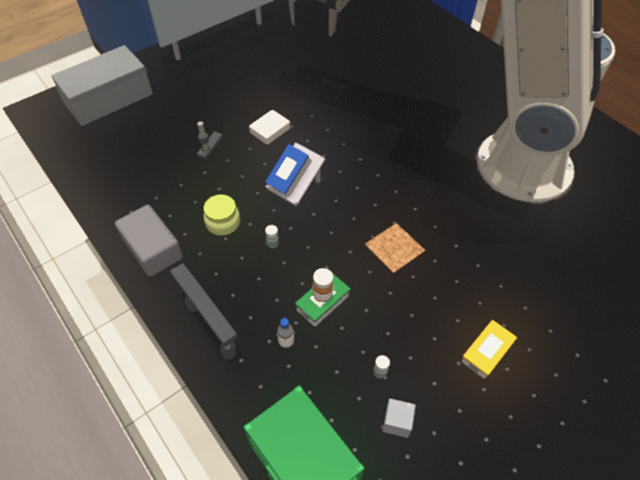

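View pics/t1.png

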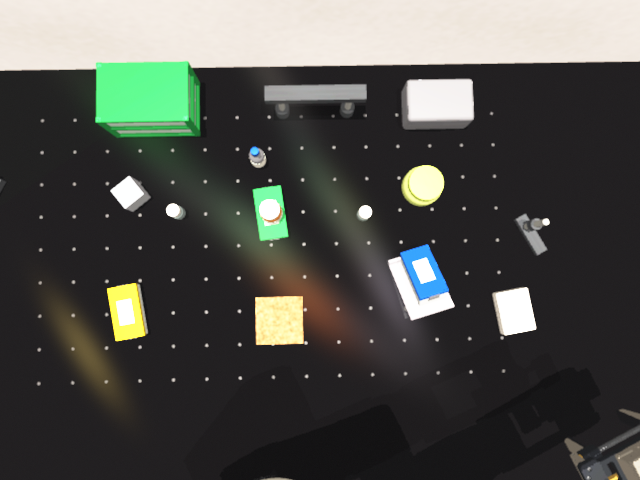

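Top view: image up is +x, left is +y. Green case with the jar at (268,213), mat (280,320), yellow (127,312), blue on the stand (425,273), glue (257,157), and vials at (175,211) and (364,213). The scene view agrees.

```bash
cat >> h.py <<'E'
HUE={'green':(50,75),'blue':(100,125),'yellow':(24,33),'cork':(8,20)}
ROI={'green':(240,180,300,245),'blue':(395,235,455,310),'yellow':(100,275,155,350),'cork':(245,285,315,355)}
def lid(s,c,h,roi=None,smin=110,vmin=60):
    """rect of coloured lid in camera s, corners cast on plane z=h"""
    x0,y0,x1,y1=roi or ROI[c]; lo,hi=HUE[c]
    m=cv2.inRange(s['hsv'],(lo,smin,vmin),(hi,255,255)); k=np.zeros_like(m); k[y0:y1,x0:x1]=m[y0:y1,x0:x1]
    n,L,st,_=cv2.connectedComponentsWithStats(k); i=1+np.argmax(st[1:,4]); k=(L==i)
    v,u=np.nonzero(k); p=np.array([ray(s,a,b,h)[:2] for a,b in zip(u,v)])
    (cx,cy),(w,l),a=cv2.minAreaRect((p*1000).astype(np.float32))
    if w>l: a+=90
    # a+90 is direction of the long side
    return dict(c=(round(cx/1000,4),round(cy/1000,4)),size=(round(min(w,l),1),round(max(w,l),1)),yaw=round((a+90+90)%180-90,1),zmed=round(float(np.nanmedian(s['W'][k][:,2])),4),k=k)
E
python3 - <<'E'
from h import *
s=snap('top')
for c,h in(('green',.036),('yellow',.032),('cork',.004)):
    r=lid(s,c,h); r.pop('k'); print(c,r)
r=lid(s,'blue',.09); W=s['W'][r['k']]; W=W[~np.isnan(W[:,0])]
A=np.c_[W[:,:2],np.ones(len(W))]; co=np.linalg.lstsq(A,W[:,2],rcond=None)[0]
print('blue plane',co,'slope',np.arctan(np.hypot(*co[:2])),'dir',np.degrees(np.arctan2(co[1],co[0])))
k=r['k'].astype(np.uint8);cn=max(cv2.findContours(k,0,1)[0],key=cv2.contourArea)
q=cv2.boxPoints(cv2.minAreaRect(cn)); pts=[]
n=np.array([-co[0],-co[1],1])
for u,v in q:
    T=s['T'];d=T[:3,:3]@np.array([(u-s['cx'])/s['fx'],(v-s['cy'])/s['fy'],1]);o=T[:3,3]
    t=(co[2]-n@o)/(n@d); pts.append(o+t*d)
pts=np.array(pts);print(pts.round(4),pts.mean(0),np.linalg.norm(np.diff(pts,axis=0),axis=1))
# jar cap
x0,y0,x1,y1=255,195,287,232
W=s['W'][y0:y1,x0:x1]; m=W[...,2]>.1; print('jar',m.sum(),np.nanmean(W[m],0), np.nanmedian(W[m][:,2]), (np.nanmax(W[m],0)+np.nanmin(W[m],0))/2,np.nanmax(W[m],0)-np.nanmin(W[m],0))
# others
for nme,(u,v) in dict(va=(175,211),vb=(364,213),glue=(257,155),pot=(425,183)).items(): print(nme,s['W'][v,u])
from scipy.spatial.transform import Rotation as R
print(R.from_quat(sense()['tcp_rot']).as_matrix().round(3))
E
```

```text
green {'c': (0.6731, -0.0005), 'size': (61.8, 111.8), 'yaw': 7.5, 'zmed': 0.0352}
yellow {'c': (0.4746, 0.2999), 'size': (60.8, 111.1), 'yaw': 9.6, 'zmed': 0.0314}
cork {'c': (0.4596, -0.0327), 'size': (110.6, 122.3), 'yaw': -1.3, 'zmed': -0.0002}
blue plane [-0.67153693  0.10254146  0.47879408] slope 0.5967119946489379 dir 171.31818635552779
[[ 0.5829 -0.2631  0.0604]
 [ 0.6086 -0.3293  0.0364]
 [ 0.505  -0.352   0.1036]
 [ 0.4835 -0.2896  0.1244]] [ 0.54497732 -0.30849281  0.08118838] [0.07497044 0.12555327 0.06913623]
jar 330 [ 0.67017663 -0.00479143  0.1073338 ] 0.10728075774598667 [ 0.6701494  -0.0046649   0.10629235] [0.03777964 0.03739566 0.01166862]
va [0.67728836 0.19099057 0.05809264]
vb [ 0.66527107 -0.19447517  0.05812364]
glue [0.78282203 0.0198595  0.08758999]
pot [ 0.7246472  -0.32202168  0.05981478]
[[-0.902 -0.     0.431]
 [-0.431  0.001 -0.902]
 [ 0.    -1.    -0.001]]
```

Run:
```python
from h import *
s=snap('top')
def clean(c,smin):
    x0,y0,x1,y1=ROI[c];lo,hi=HUE[c];m=cv2.inRange(s['hsv'],(lo,smin,60),(hi,255,255));k=np.zeros_like(m);k[y0:y1,x0:x1]=m[y0:y1,x0:x1]
    return cv2.morphologyEx(cv2.morphologyEx(k,cv2.MORPH_CLOSE,np.ones((3,3))),cv2.MORPH_OPEN,np.ones((5,5)))
k=clean('cork',60);c=max(cv2.findContours(k,0,1)[0],key=cv2.contourArea)
q=cv2.boxPoints(cv2.minAreaRect(c));p=np.array([ray(s,u,v,.004) for u,v in q]);print('cork',p.mean(0),np.linalg.norm(np.diff(p,axis=0),axis=1),np.nanmedian(s['W'][k>0][:,2]))
k=clean('blue',170);c=max(cv2.findContours(k,0,1)[0],key=cv2.contourArea)
ke=cv2.erode(cv2.drawContours(np.zeros_like(k),[c],-1,255,-1),np.ones((7,7)))>0
W=s['W'][ke];W=W[~np.isnan(W[:,0])]
co=np.linalg.lstsq(np.c_[W[:,:2],np.ones(len(W))],W[:,2],rcond=None)[0]
print('plane',co,np.arctan(np.hypot(*co[:2])),'uphill dir',np.degrees(np.arctan2(co[1],co[0])))
n=np.array([-co[0],-co[1],1]);q=cv2.approxPolyDP(cv2.convexHull(c),4,True)[:,0];print(q.tolist())
pts=[]
for u,v in q:
    T=s['T'];d=T[:3,:3]@np.array([(u-s['cx'])/s['fx'],(v-s['cy'])/s['fy'],1]);o=T[:3,3];pts.append(o+(co[2]-n@o)/(n@d)*d)
pts=np.array(pts);print(pts.round(4),pts.mean(0),np.linalg.norm(np.diff(np.vstack([pts,pts[:1]]),axis=0),axis=1))
cv2.imwrite('pics/b.png',cv2.resize(s['frame'][220:330,370:490,::-1],None,fx=5,fy=5,interpolation=cv2.INTER_CUBIC))
```

```text
cork [ 0.47322258 -0.035161    0.004     ] [0.1064428  0.09507291 0.105821  ] -0.0003852268568509398
plane [-0.52490352 -0.14479996  0.32759764] 0.4986181859058321 uphill dir -164.57794145772766
[[428, 245], [447, 291], [419, 298], [401, 252]]
[[ 0.5965 -0.3231  0.0613]
 [ 0.5042 -0.3444  0.1128]
 [ 0.4919 -0.29    0.1114]
 [ 0.5835 -0.2675  0.0601]] [ 0.54403377 -0.30624017  0.08637596] [0.10791787 0.05578505 0.10732864 0.05707401]
```

View pics/b.png

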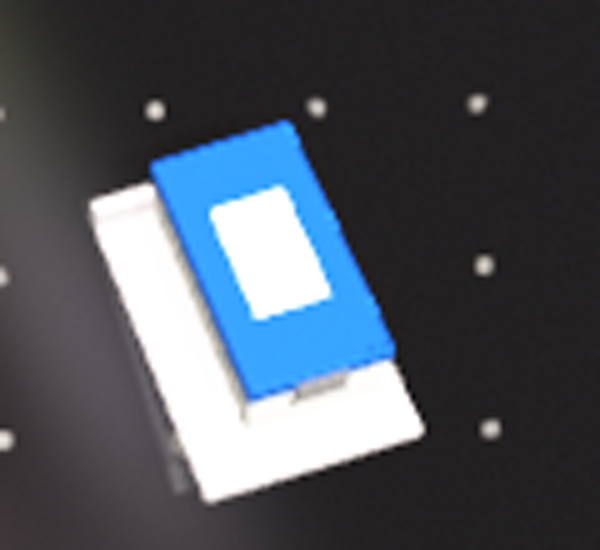

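Blue crop: the case is clean on the slope, with its lid corners near top-view pixels (428,245), (447,291), (419,298) and (401,252). The measured slope of 0.499 rad matches the 0.5 given. The cork mask was poor, so I'll redo the mat from its contour while the arm starts moving.

Run:
```python
from h import *
s=snap('top')
m=(s['frame'].max(2)>70).astype(np.uint8); k=np.zeros_like(m); k[285:356,245:316]=m[285:356,245:316]
h=s['hsv']; k&=((h[...,0]<28)&(h[...,2]>110)).astype(np.uint8)
k=cv2.morphologyEx(cv2.morphologyEx(k,cv2.MORPH_CLOSE,np.ones((5,5))),cv2.MORPH_OPEN,np.ones((9,9)))
c=max(cv2.findContours(k,0,1)[0],key=cv2.contourArea);q=cv2.boxPoints(cv2.minAreaRect(c));print(q)
p=np.array([ray(s,u,v,.004) for u,v in q]);print(p.mean(0),np.linalg.norm(np.diff(p,axis=0),axis=1),np.nanmedian(s['W'][k>0][:,2]))
```

```text
[[255.      343.99997]
 [255.      284.99997]
 [315.      284.99997]
 [315.      343.99997]]
[ 0.45877046 -0.02642404  0.004     ] [0.1241468  0.12769178 0.12442925] 0.0029430591230503733
```

Request:
step_arm(commands=[[10, 14, 0, -3, 1], [10, 14, 0, -3, 1], [10, 14, 0, -3, 1], [10, 14, 0, -3, 1], [10, 14, 0, -3, 1], [10, 14, 0, -3, 1], [10, 14, 0, -3, 1], [10, 14, 0, -3, 1]])

```text
time: 0.92
eef_pos: [0.4631, -0.2922, 0.4048]
tcp_rot: [0.046, -0.706, 0.706, -0.047]
wrist_force: [0.8, -0.3, -0.3]
opening: 0.0917
```

Request:
step_arm(commands=[[5.16, 7.17, 0, 0, 1], [5.16, 7.17, 0, 0, 1], [5.16, 7.17, 0, 0, 1], [5.16, 7.17, 0, 0, 1], [5.16, 7.17, 0, 0, 1], [5.16, 7.17, 0, 0, 1], [5.16, 7.17, 0, 0, 1], [5.16, 7.17, 0, 0, 1]])

```text
time: 1.58
eef_pos: [0.6579, -0.0215, 0.4047]
tcp_rot: [0.047, -0.706, 0.706, -0.047]
wrist_force: [0.8, -0.6, 0.6]
opening: 0.0919
```

Request:
step_arm(commands=[[0.25, 0.4, 0, 0, 1], [0.25, 0.4, -1, 0, 1], [0.25, 0.4, -2, 0, 1], [0.25, 0.4, -2.5, 0, 1], [0.25, 0.4, -2.5, 0, 1]])

```text
time: 2.0
eef_pos: [0.6648, -0.0075, 0.2992]
tcp_rot: [-0.05, 0.706, -0.705, 0.043]
wrist_force: [-1.0, -0.1, -0.5]
opening: 0.0921
```

Request:
step_arm(commands=[[0.1, 0.05, -0.6, 0, 1], [0.1, 0.05, -1.2, 0, 1], [0.1, 0.05, -1.3, 0, 1], [0.1, 0.05, -1.3, 0, 0.6], [0.1, 0.05, -1.3, 0, 0.3], [0.1, 0.05, -1.3, 0, 0.3], [0.1, 0.05, -1.3, 0, 0.3], [0.1, 0.05, -1.3, 0, 0.3]], force=10)

```text
time: 2.67
eef_pos: [0.6714, -0.0055, 0.2541]
tcp_rot: [0.046, -0.706, 0.706, -0.047]
wrist_force: [-0.1, 0.0, -0.2]
opening: 0.0607
```

Request:
step_arm(commands=[[0, 0, -0.15, 0, 0.3], [0, 0, -0.15, 0, 0.3], [0, 0, -0.15, 0, 0.3], [0, 0, -0.15, 0, 0.3], [0, 0, -0.15, 0, 0.3], [0, 0, -0.15, 0, 0.3]], force=10)

```text
time: 3.17
eef_pos: [0.671, -0.0055, 0.2466]
tcp_rot: [-0.047, 0.706, -0.706, 0.046]
wrist_force: [0.6, 0.1, -1.0]
opening: 0.0438
```

Request:
step_arm(commands=[[0, 0, 0.4, 0, 0.3], [0, 0, 1, 0, 0.3], [-1, 0, 1.2, 0, 0.3], [-2, -0.1, 1.2, 0, 0.3], [-3, -0.2, 1.2, 0, 0.3], [-4, -0.25, 1.2, 0, 0.3], [-5, -0.25, 1, 0, 0.3], [-5.62, -0.25, 0.5, 0, 0.3]])

```text
time: 3.83
eef_pos: [0.4433, -0.0155, 0.2679]
tcp_rot: [0.046, -0.706, 0.706, -0.047]
wrist_force: [-0.3, 0.3, -2.4]
opening: 0.044
```

Run:
```python
from h import *
snap('scene','s2')
print(sense()['eef_pos'],sense()['opening'])
```

```text
[ 0.43799665 -0.01537296  0.2634675 ] 0.04389149648042998
```

View pics/s2.png

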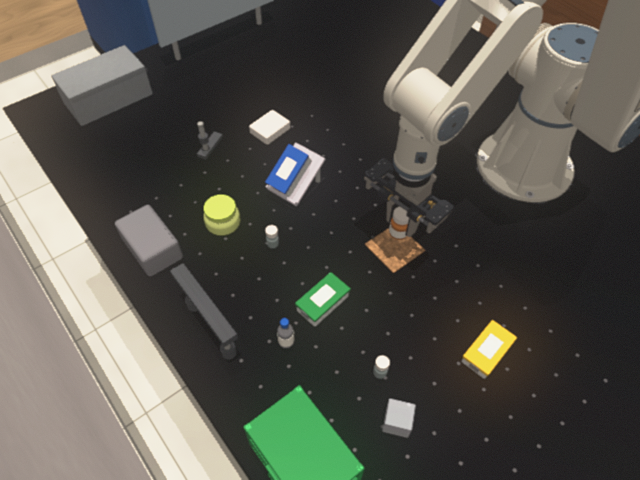

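The jar is held upright over the mat, at about (398,222), and the green lid is now clear at (323,297). Lowering gently.

Request:
step_arm(commands=[[0, 0, -0.5, 0, 0.3], [0, 0, -0.9, 0, 0.3], [0, 0, -1.1, 0, 0.3], [0, 0, -1.18, 0, 0.3], [0, 0, -1.22, 0, 0.3], [0, 0, -1.24, 0, 0.3]])

```text
time: 4.38
eef_pos: [0.4467, -0.0155, 0.2173]
tcp_rot: [0.046, -0.706, 0.706, -0.047]
wrist_force: [-0.5, -0.0, -1.9]
opening: 0.0436
```

Request:
step_arm(commands=[[0, 0, -0.04, 0, 0.3], [0, 0, -0.07, 0, 0.3], [0, 0, -0.07, 0, 0.3], [0, 0, -0.07, 0, 0.3]])

```text
time: 4.72
eef_pos: [0.4463, -0.0155, 0.2145]
tcp_rot: [0.046, -0.706, 0.706, -0.047]
wrist_force: [0.2, -0.4, -0.5]
opening: 0.0436
```

Request:
step_arm(commands=[[0, 0, -0.01, 0, 0.5], [0, 0, -0.01, 0, 0.6], [0, 0, -0.01, 0, 0.8], [0, 0, 0, 0, 0.9], [0, 0, 0, 0, 1], [0, 0, 1, 0, 1], [0, 0, 2, 0, 1], [0, 0, 2.6, 0, 1]])

```text
time: 5.38
eef_pos: [0.4467, -0.0155, 0.3209]
tcp_rot: [0.046, -0.706, 0.706, -0.047]
wrist_force: [1.0, 0.9, 0.8]
opening: 0.0904
```

Request:
step_arm(commands=[[2.18, -7.32, 0, 1, 1], [2.18, -7.32, 0, 1, 1], [2.18, -7.32, 0, 1, 1], [2.18, -7.32, 0, 1, 1], [2.18, -7.32, 0, 1, 1], [2.18, -7.32, 0, 1, 1], [2.18, -7.32, 0, 1, 1], [2.18, -7.32, 0, 1, 1]])

```text
time: 6.05
eef_pos: [0.5344, -0.3128, 0.3184]
tcp_rot: [0.082, -0.701, 0.703, -0.083]
wrist_force: [0.3, 0.3, 0.4]
opening: 0.0917
```

Request:
step_arm(commands=[[0, 0, 0, 0, 1], [0, 0, 0, 0, 1], [0, 0, 0, 0, 1]])

```text
time: 6.3
eef_pos: [0.5328, -0.307, 0.3178]
tcp_rot: [-0.084, 0.703, -0.702, 0.083]
wrist_force: [-0.0, -0.6, 0.2]
opening: 0.092
```

Run:
```python
from h import *
s=snap('top','t3'); r=lid(s,'green',.036); r.pop('k'); print(r)
W=s['W'][290:350,240:320]; m=W[...,2]>.06; print('jar',m.sum(),np.nanmean(W[m],0))
q=sense();print(q['eef_pos'],q['tcp_rot'])
cv2.imwrite('pics/t3c.png',cv2.resize(s['frame'][140:360,230:510,::-1],None,fx=2.5,fy=2.5))
```

```text
{'c': (0.6729, -0.0004), 'size': (61.4, 111.8), 'yaw': 7.2, 'zmed': 0.0352}
jar 321 [ 0.44681451 -0.01458147  0.07528698]
[ 0.53295031 -0.30670042  0.31803774] [-0.08403157  0.70252556 -0.70174866  0.0833388 ]
```

View pics/t3c.png

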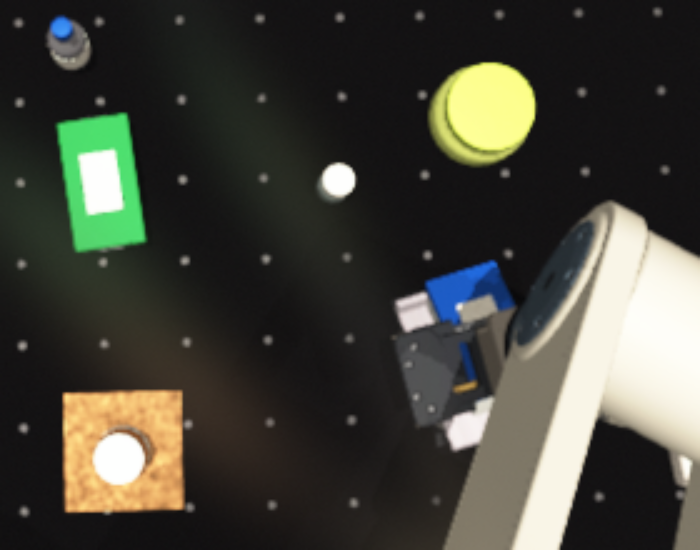

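The jar stands upright on the mat, cap at height 0.075 m, and the green case hasn't moved: (0.673, -0.0004), 7.2°. The open gripper is over the blue case. Descending.

Request:
step_arm(commands=[[0.03, -0.04, -0.7, 0, 1], [0.03, -0.04, -1.3, 0, 1], [0.03, -0.04, -1.7, 0, 1], [0.03, -0.04, -1.85, 0, 1], [0.03, -0.04, -1.92, 0, 1], [0.03, -0.04, -1.92, 0, 1]])

```text
time: 6.85
eef_pos: [0.5347, -0.309, 0.2416]
tcp_rot: [-0.084, 0.702, -0.702, 0.084]
wrist_force: [-0.7, 0.8, -0.7]
opening: 0.092
```

Request:
step_arm(commands=[[0, 0, 0, 0, 0.5], [0, 0, 0, 0, 0.5], [0, 0, 0, 0, 0.5], [0, 0, 0, 0, 0.5], [0, 0, 0, 0, 0.5], [0, 0, 0, 0, 0.5], [0, 0, 0, 0, 0.5], [0, 0, 0, 0, 0.5]], force=15)

```text
time: 7.52
eef_pos: [0.5348, -0.3102, 0.2421]
tcp_rot: [0.083, -0.702, 0.702, -0.084]
wrist_force: [-1.2, -1.0, 6.5]
opening: 0.0607
```

Request:
step_arm(commands=[[0, 0, 0.3, 0, 0.5], [0, 0, 0.8, 0, 0.5], [0, 0, 1.3, 0, 0.5], [0, 0.8, 1.5, -0.5, 0.5], [0, 1.7, 1.5, -1, 0.5], [0, 2.6, 1.5, -1, 0.5], [0, 3.4, 1.3, -1, 0.5], [0, 3.75, 0.8, -1, 0.5]])

```text
time: 8.18
eef_pos: [0.5348, -0.1568, 0.2754]
tcp_rot: [-0.046, 0.706, -0.705, 0.048]
wrist_force: [0.2, -0.7, -5.1]
opening: 0.0605
```

Request:
step_arm(commands=[[0, 0, -0.6, 0, 0.5], [0, 0, -0.8, 0, 0.5], [0, 0, -0.8, 0, 0.5]])

```text
time: 8.43
eef_pos: [0.5335, -0.1594, 0.2397]
tcp_rot: [-0.048, 0.706, -0.705, 0.045]
wrist_force: [-1.0, -0.6, -4.0]
opening: 0.0601
```

Run:
```python
from h import *
snap('scene','s4'); q=sense(); print(q['eef_pos'],q['opening'],q['wrist_force'])
s=cv2.imread('pics/s4.png');cv2.imwrite('pics/s4c.png',cv2.resize(s[120:330,220:500],None,fx=2.5,fy=2.5))
```

```text
[ 0.53421668 -0.15993768  0.24094718] 0.06019244798536193 [-0.05272159  0.18289624 -3.46014093]
```

View pics/s4c.png

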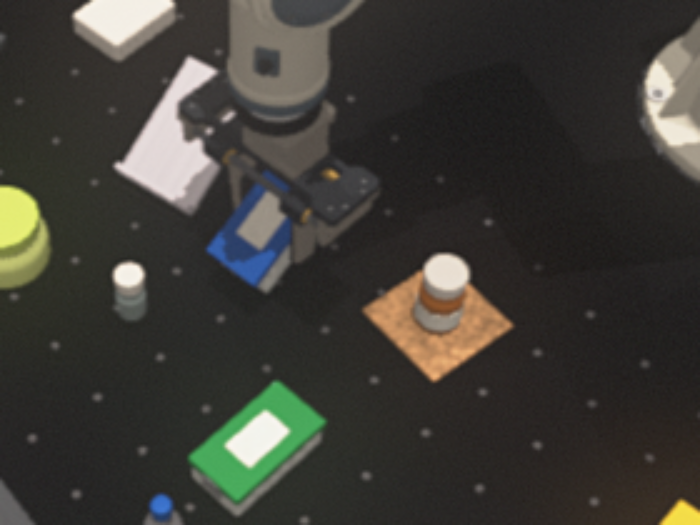

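The blue case is held securely, still tilted, about (255,245) in the crop. Now I'll level it on the bare bench by pivoting it about its lower edge with a light grip.

Request:
step_arm(commands=[[0, 0, -0.3, 0, 0.5], [0, 0, -0.5, 0, 0.5], [-0.1, -0.01, -0.6, 0, 0.5], [-0.19, -0.02, -0.7, 0, 0.5], [-0.27, -0.04, -0.8, 0, 0.5], [-0.35, -0.05, -0.9, 0, 0.5], [-0.41, -0.06, -1.01, 0, 0.5], [-0.47, -0.06, -1.12, 0, 0.5]], force=8)

```text
time: 9.15
eef_pos: [0.5155, -0.1625, 0.1965]
tcp_rot: [0.046, -0.705, 0.706, -0.047]
wrist_force: [-1.0, -1.9, -1.5]
opening: 0.0599
```

Request:
step_arm(commands=[[0, 0, 0, 0, 0.5], [0, 0, 0, 0, 0.5]])

```text
time: 9.32
eef_pos: [0.5156, -0.1623, 0.1963]
tcp_rot: [-0.047, 0.706, -0.705, 0.046]
wrist_force: [-0.7, 0.4, -4.4]
opening: 0.0596
```

Run:
```python
from h import *
snap('scene','s5'); q=sense(); print(q['eef_pos'],q['opening'],q['wrist_force'])
s=cv2.imread('pics/s5.png');cv2.imwrite('pics/s5c.png',cv2.resize(s[140:300,240:420],None,fx=4,fy=4))
```

```text
[ 0.5156983  -0.16224614  0.19648094] 0.05992029840610061 [ 0.12621231  0.56198805 -3.80582458]
```

View pics/s5c.png

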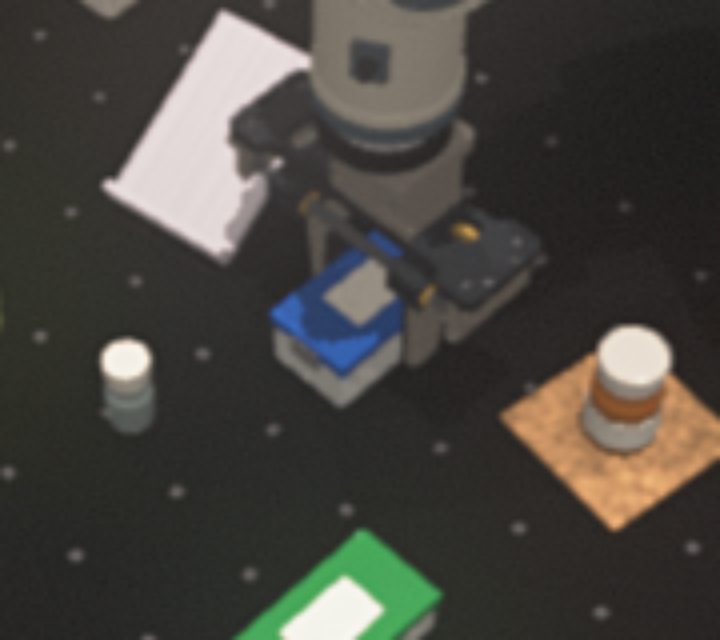

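The blue case now sits flat on the bench (crop, around (340,330)). Releasing it and backing off to measure before regripping.

Request:
step_arm(commands=[[0, 0, -0.03, 0, 0.5], [0, 0, -0.05, 0, 0.5], [0, 0, -0.05, 0, 0.8], [0, 0, -0.05, 0, 1], [0, 0, -0.05, 0, 1], [0, 0, -0.05, 0, 1], [0, 0, 1, 0, 1], [0, 0, 2, 0, 1]])

```text
time: 10.03
eef_pos: [0.5148, -0.1619, 0.2754]
tcp_rot: [-0.049, 0.706, -0.705, 0.045]
wrist_force: [0.4, -0.9, 0.3]
opening: 0.0917
```

Request:
step_arm(commands=[[-3, -5, 1, 0, 1], [-3, -5, 1, 0, 1], [-3, -5, 1, 0, 1], [-3, -5, 1, 0, 1], [-3, -5, 1, 0, 1], [-3, -5, 1, 0, 1]])

```text
time: 10.53
eef_pos: [0.3941, -0.3647, 0.3176]
tcp_rot: [0.046, -0.705, 0.706, -0.046]
wrist_force: [0.7, 0.2, -0.4]
opening: 0.0918
```

Run:
```python
from h import *
s=snap('top','t5')
for c,h,roi in(('blue',.044,(310,200,400,340)),('green',.036,None),('yellow',.032,None)):
    r=lid(s,c,h,roi,150); r.pop('k'); print(c,r)
q=sense();print(q['eef_pos'],q['time'],q['opening'])
```

```text
blue {'c': (0.5196, -0.1595), 'size': (61.1, 111.0), 'yaw': 7.6, 'zmed': 0.0434}
green {'c': (0.6731, -0.0004), 'size': (61.2, 111.1), 'yaw': 7.4, 'zmed': 0.0351}
yellow {'c': (0.4745, 0.3001), 'size': (60.3, 110.2), 'yaw': 9.6, 'zmed': 0.0315}
[ 0.39309993 -0.36746728  0.31839196] 10.5833 0.09191900658603074
```

Request:
step_arm(commands=[[3.14, 5.08, -0.5, 0, 1], [3.14, 5.08, -0.5, 0, 1], [3.14, 5.08, -0.5, 0, 1], [3.14, 5.08, -0.5, 0, 1], [3.14, 5.08, -0.5, 0, 1], [3.14, 5.08, -0.5, 0, 1], [3.14, 5.08, -0.5, 0, 1], [3.14, 5.08, -0.5, 0, 1]])

```text
time: 11.25
eef_pos: [0.5221, -0.1575, 0.2965]
tcp_rot: [-0.048, 0.706, -0.705, 0.048]
wrist_force: [0.3, 0.5, -0.2]
opening: 0.0921
```

Request:
step_arm(commands=[[-0.05, -0.07, -0.9, 0, 1], [-0.05, -0.07, -1.7, 0, 1], [-0.05, -0.07, -2.3, 0, 1], [-0.05, -0.07, -2.5, 0, 1], [-0.05, -0.07, -2.5, 0, 1], [-0.05, -0.07, -2.5, 0, 1]])

```text
time: 11.75
eef_pos: [0.5194, -0.1626, 0.1972]
tcp_rot: [0.046, -0.706, 0.706, -0.046]
wrist_force: [0.7, 0.3, 1.1]
opening: 0.092
```

Request:
step_arm(commands=[[0, 0, 0, 0, 0.5], [0, 0, 0, 0, 0.5], [0, 0, 0, 0, 0.5], [0, 0, 0, 0, 0.5], [0, 0, 0, 0, 0.5], [0, 0, 0, 0, 0.5], [0, 0, 0, 0, 0.5], [0, 0, 0, 0, 0.5]], force=20)

```text
time: 12.42
eef_pos: [0.5196, -0.1619, 0.1973]
tcp_rot: [0.046, -0.706, 0.706, -0.047]
wrist_force: [-0.9, 0.4, 6.9]
opening: 0.0597
```

Run:
```python
from h import *
for i in range(3):
    q=sense();print(q['eef_pos'],q['tcp_rot'],q['opening'],q['wrist_force'])
```

```text
[ 0.51964304 -0.1618641   0.19727896] [ 0.04627993 -0.70551077  0.70564047 -0.04673586] 0.05974138472895624 [-0.91063053  0.4254619   6.90538666]
[ 0.51964304 -0.1618641   0.19727896] [ 0.04627993 -0.70551077  0.70564047 -0.04673586] 0.05974138472895624 [-0.91063053  0.4254619   6.90538666]
[ 0.51964304 -0.1618641   0.19727896] [ 0.04627993 -0.70551077  0.70564047 -0.04673586] 0.05974138472895624 [-0.91063053  0.4254619   6.90538666]
```

Request:
step_arm(commands=[[0, 0, 0.5, 0, 0.5], [0, 0, 1.3, 0, 0.5], [0.5, 0.5, 1.6, 0, 0.5], [1.1, 1.1, 1.6, 0, 0.5], [1.8, 1.85, 1.6, 0, 0.5], [2.5, 2.6, 1.6, 0, 0.5], [3.1, 3.2, 1.6, 0, 0.5], [3.6, 3.7, 1.6, 0, 0.5]])

```text
time: 13.08
eef_pos: [0.6646, -0.0116, 0.2602]
tcp_rot: [-0.047, 0.706, -0.705, 0.047]
wrist_force: [-0.0, -1.4, -4.5]
opening: 0.06
```

Request:
step_arm(commands=[[0.24, 0.28, 0, 0, 0.5], [0.24, 0.28, 0, 0, 0.5], [0.24, 0.28, -0.3, 0, 0.5], [0.24, 0.28, -0.5, 0, 0.5], [0.24, 0.28, -0.55, 0, 0.5], [0.24, 0.28, -0.55, 0, 0.5], [0.24, 0.28, -0.55, 0, 0.5]])

```text
time: 13.67
eef_pos: [0.6724, -0.0036, 0.2382]
tcp_rot: [-0.047, 0.706, -0.706, 0.046]
wrist_force: [0.3, -0.9, -4.4]
opening: 0.0601
```

Run:
```python
from h import *
snap('scene','s6'); q=sense(); print(q['eef_pos'],q['tcp_rot'],q['opening'],q['wrist_force'])
s=cv2.imread('pics/s6.png');cv2.imwrite('pics/s6c.png',cv2.resize(s[220:370,240:420],None,fx=4,fy=4))
```

```text
[ 0.67275175 -0.00340379  0.23868118] [ 0.04627691 -0.70559424  0.70560058 -0.0460764 ] 0.05988649151898729 [ 0.19909181  0.40745467 -3.53283822]
```

View pics/s6c.png

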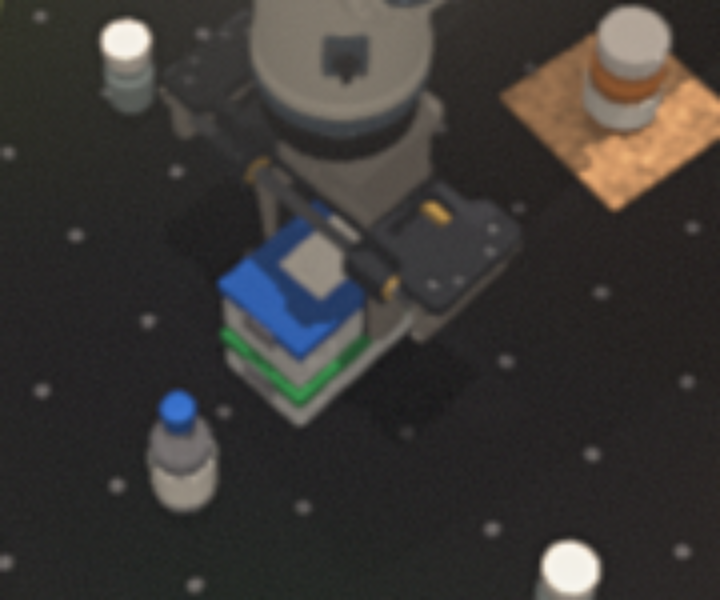

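The blue case hovers about 5 mm above green, square at the corner (300,380) in the crop. Lowering and releasing.

Request:
step_arm(commands=[[0.01, 0.015, -0.06, 0, 0.5], [0.01, 0.015, -0.1, 0, 0.5], [0.01, 0.015, -0.13, 0, 0.5], [0.01, 0.015, -0.14, 0, 0.5], [0.01, 0.015, -0.14, 0, 0.5], [0.01, 0.015, -0.14, 0, 0.5]])

```text
time: 14.22
eef_pos: [0.6735, -0.0021, 0.2334]
tcp_rot: [0.046, -0.706, 0.706, -0.047]
wrist_force: [-1.3, -0.9, -0.4]
opening: 0.0598
```

Request:
step_arm(commands=[[0, 0, 0, 0, 0.75], [0, 0, 0, 0, 0.9], [0, 0, 0, 0, 1], [0, 0, 0, 0, 1], [0, 0, 0, 0, 1], [0, 0, 0.8, 0, 1], [0, 0, 1.6, 0, 1], [0, 0, 2, 0, 1]])

```text
time: 14.88
eef_pos: [0.6743, -0.0021, 0.3164]
tcp_rot: [0.045, -0.706, 0.706, -0.048]
wrist_force: [1.2, 0.3, 0.4]
opening: 0.0918
```

Request:
step_arm(commands=[[-5, 7.5, 0, 0.35, 1], [-5, 7.5, 0, 0.35, 1], [-5, 7.5, 0, 0.35, 1], [-5, 7.5, 0, 0.35, 1], [-5, 7.5, 0, 0.35, 1], [-5, 7.5, 0, 0.35, 1], [-5, 7.5, 0, 0.35, 1], [-5, 7.5, 0, 0.35, 1]])

```text
time: 15.55
eef_pos: [0.4872, 0.2767, 0.3134]
tcp_rot: [-0.059, 0.705, -0.705, 0.06]
wrist_force: [1.2, 0.9, 0.4]
opening: 0.0923
```

Run:
```python
from h import *
s=snap('top','t7')
r=lid(s,'blue',.080,(240,170,300,250),150); r.pop('k'); print(r)
a=snap('scene','s7'); q=sense();print(q['eef_pos'],q['time'])
cv2.imwrite('pics/st7.png',np.hstack([cv2.resize(x['frame'][y0:y1,x0:x1,::-1],(400,400)) for x,x0,y0,x1,y1 in((a,280,240,380,340),(s,220,165,320,265))]))
```

```text
{'c': (0.6734, -0.0003), 'size': (61.5, 111.2), 'yaw': 7.4, 'zmed': 0.0792}
[0.4856377  0.27915646 0.31327173] 15.65
```

View pics/st7.png

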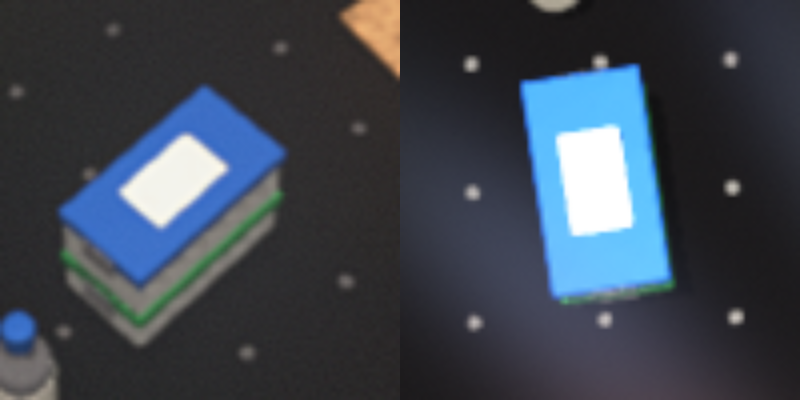

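Blue lid at (0.6734, -0.0003), 7.4°, height 0.079 m, against green (0.6731, -0.0004), 7.4°. The close-ups show it flat and flush. Now the yellow case.

Request:
step_arm(commands=[[-0.35, 0.57, 0, 0, 1], [-0.35, 0.57, -0.6, 0, 1], [-0.35, 0.57, -1.4, 0, 1], [-0.35, 0.57, -2.2, 0, 1], [-0.35, 0.57, -2.7, 0, 1], [-0.35, 0.57, -2.95, 0, 1], [-0.35, 0.57, -2.95, 0, 1], [-0.35, 0.57, -2.95, 0, 1]])

```text
time: 16.32
eef_pos: [0.475, 0.2979, 0.1954]
tcp_rot: [0.059, -0.705, 0.705, -0.059]
wrist_force: [0.6, 0.2, -0.3]
opening: 0.0919
```

Request:
step_arm(commands=[[0, 0, 0, 0, 0.5], [0, 0, 0, 0, 0.5], [0, 0, 0, 0, 0.5], [0, 0, 0, 0, 0.5], [0, 0, 0, 0, 0.5], [0, 0, 0, 0, 0.5], [0, 0, 0, 0, 0.5], [0, 0, 0, 0, 0.5]], force=15)

```text
time: 16.98
eef_pos: [0.4747, 0.2983, 0.1957]
tcp_rot: [-0.059, 0.705, -0.704, 0.06]
wrist_force: [-1.0, -0.3, 6.3]
opening: 0.0599
```

Request:
step_arm(commands=[[0, 0, 0.5, 0, 0.5], [0, 0, 1.3, 0, 0.5], [0, 0, 2.2, 0, 0.5], [0.3, -0.45, 2.9, -0.2, 0.5], [0.8, -1.2, 3.2, -0.37, 0.5], [1.3, -2, 3.2, -0.37, 0.5], [1.8, -2.75, 3.2, -0.37, 0.5], [2.3, -3.5, 3.2, -0.37, 0.5]])

```text
time: 17.65
eef_pos: [0.5669, 0.1566, 0.3233]
tcp_rot: [0.046, -0.706, 0.706, -0.046]
wrist_force: [-0.3, 1.0, -2.4]
opening: 0.0599
```

Request:
step_arm(commands=[[0.5, -0.75, 0, 0, 0.5], [1, -1.5, 0, 0, 0.5], [1.5, -2.25, 0, 0, 0.5], [2, -3, 0, 0, 0.5], [2.4, -3.6, 0, 0, 0.5], [2.67, -4.01, 0, 0, 0.5], [2.67, -4.01, 0, 0, 0.5], [2.67, -4.01, 0, 0, 0.5]])

```text
time: 18.32
eef_pos: [0.6732, -0.0033, 0.3222]
tcp_rot: [-0.046, 0.706, -0.706, 0.045]
wrist_force: [-0.8, 0.8, -4.2]
opening: 0.0597
```

Request:
step_arm(commands=[[0, 0, -0.4, 0, 0.5], [0, 0, -0.8, 0, 0.5], [0, 0, -1, 0, 0.5], [0, 0, -1.03, 0, 0.5], [0, 0, -1.03, 0, 0.5], [0, 0, -1.03, 0, 0.5]])

```text
time: 18.82
eef_pos: [0.6734, -0.0018, 0.2825]
tcp_rot: [-0.046, 0.706, -0.706, 0.046]
wrist_force: [0.2, 0.2, -3.2]
opening: 0.0595
```

Run:
```python
from h import *
s=snap('scene','s8'); q=sense(); print(q['eef_pos'],q['tcp_rot'],q['opening'],q['wrist_force'])
cv2.imwrite('pics/s8c.png',cv2.resize(s['frame'][200:370,240:420,::-1],None,fx=3.5,fy=3.5))
```

```text
[ 0.67357404 -0.00194326  0.28279668] [ 0.045506   -0.70559364  0.70563507 -0.0463245 ] 0.06004929605854081 [ 0.24868708 -0.19510004 -2.42403964]
```

View pics/s8c.png

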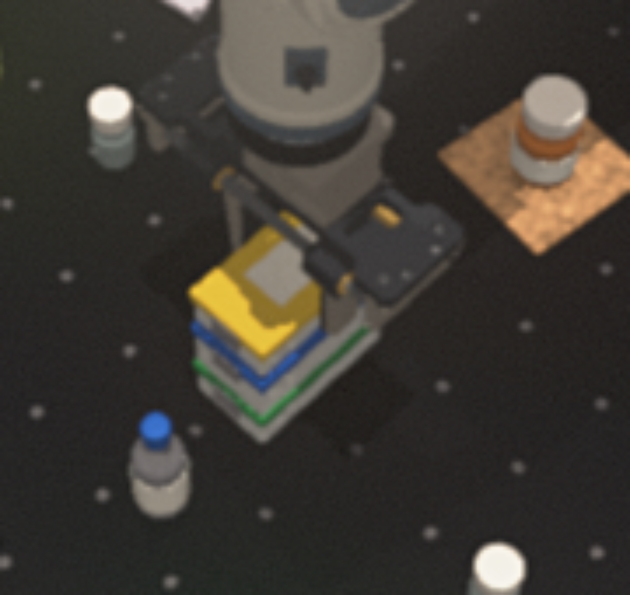

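The yellow case hovers about 7 mm over blue, edges in line (corner near (262,370) in the crop). Lowering 7 mm.

Request:
step_arm(commands=[[0, 0, -0.08, 0, 0.5], [0, 0, -0.14, 0, 0.5], [0, 0, -0.17, 0, 0.5], [0, 0, -0.18, 0, 0.5], [0, 0, -0.18, 0, 0.5], [0, 0, -0.18, 0, 0.5]])

```text
time: 19.37
eef_pos: [0.6734, -0.0023, 0.2757]
tcp_rot: [-0.046, 0.706, -0.706, 0.046]
wrist_force: [-3.6, 1.0, 5.1]
opening: 0.0597
```

Request:
step_arm(commands=[[0, 0, 0.01, 0, 0.5], [0, 0, 0.01, 0, 0.75], [0, 0, 0.01, 0, 0.9], [0, 0, 0.01, 0, 1], [0, 0, 0.01, 0, 1], [0, 0, 0.8, 0, 1], [0, 0, 1.6, 0, 1], [0, 0, 2, 0, 1]])

```text
time: 20.03
eef_pos: [0.6741, -0.0023, 0.358]
tcp_rot: [0.045, -0.706, 0.706, -0.047]
wrist_force: [0.7, 0.6, 0.3]
opening: 0.092
```

Request:
step_arm(commands=[[-5, -5.5, 0, 0, 1], [-5, -5.5, 0, 0, 1], [-5, -5.5, 0, 0, 1], [-5, -5.5, 0, 0, 1], [-5, -5.5, 0, 0, 1], [-5, -5.5, 0, 0, 1], [-5, -5.5, 0, 0, 1], [-5, -5.5, 0, 0, 1]])

```text
time: 20.7
eef_pos: [0.4696, -0.2254, 0.3546]
tcp_rot: [0.046, -0.705, 0.706, -0.044]
wrist_force: [-0.1, 0.1, -0.6]
opening: 0.0921
```

Run:
```python
from h import *
s=snap('top','t9')
r=lid(s,'yellow',.112,(240,165,300,250),150); r.pop('k'); print(r)
W=s['W'][290:350,240:320]; m=W[...,2]>.06; print('jar',m.sum(),np.nanmean(W[m],0))
for nme,(u,v) in dict(va=(175,211),vb=(364,213),glue=(257,155),pot=(425,183)).items(): print(nme,s['W'][v,u])
a=snap('scene','s9'); q=sense();print(q['eef_pos'],q['time'],q['opening'])
cv2.imwrite('pics/st9.png',np.hstack([cv2.resize(x['frame'][y0:y1,x0:x1,::-1],(400,400)) for x,x0,y0,x1,y1 in((a,270,230,380,340),(s,220,165,320,265))]))
```

```text
{'c': (0.6731, -0.0007), 'size': (60.8, 110.1), 'yaw': 7.5, 'zmed': 0.1113}
jar 322 [ 0.44683299 -0.01461185  0.07542334]
va [0.67713126 0.19068028 0.05930224]
vb [ 0.66529356 -0.19449663  0.05793369]
glue [0.78294063 0.01990697 0.08709117]
pot [ 0.72501972 -0.32252163  0.05769298]
[ 0.47233979 -0.22356881  0.35494625] 20.8 0.09195635203426888
```

View pics/st9.png

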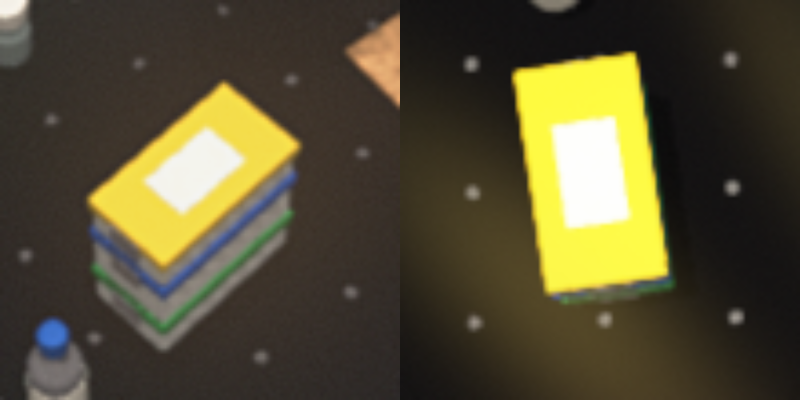

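The stack is square and flush in both views. The lids agree within 0.4 mm and 0.1°, the jar is upright on the mat, the other objects I checked haven't moved, and the arm is clear. Handing in.

```bash
python3 -c "
from workcell import close_job
print(close_job())"
```

```text
the job is handed in; nothing more can be done
None
```

The job is done and handed in at about 21 s of the 67 s allowed; no verdict was reported.

**What I did:** I moved the jar to the mat. I took the blue case off the slope, tipped it level on bare bench with a light grip, regripped it and set it on the green case. The yellow case then went on top.

**Last checks (camera):**

| Item | Position x, y (m) | Yaw | Height of lid or cap (m) |
|---|---|---|---|
| Green lid | 0.6731, -0.0004 | 7.4° | 0.035 |
| Blue lid | 0.6734, -0.0003 | 7.4° | 0.079 |
| Yellow lid | 0.6731, -0.0007 | 7.5° | 0.111 |
| Jar | 0.447, -0.015 | – | 0.075 |

- **Stack:** the edges line up within about 0.5 mm. The green and blue positions were measured before the next case covered them.
- **Jar:** it stands upright, released, near the middle of the mat.
- **Other objects:** both vials, the glue and the pot read the same as at the start, within about 2 mm. I did not re-measure the block or the foam, but nothing went near them.

**What disagreed:**
- Automatic detection of the mat failed, with wrong sizes from the lighting, so I read its centre by eye from the picture. Later pictures showed the jar well inside the mat.
- The camera and the arm differed by about 2 mm in y, so I worked from differences between camera readings.
- The yellow case touched down with about 5 N of upward force and 3.6 N sideways. The final check showed no visible shift.

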